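# Show which cup goes on which saucer

### The arm

A 6-joint arm with a two-finger parallel gripper is mounted at the origin on the work surface. World frame = base frame: x ahead of the robot, y to its left, z up, the work surface at z = 0. Lengths are in m, angles in degrees, forces in N, time in s.
With the tool pointing down it reaches from about 0.275 to 0.775 m from the base axis. Payload 14.6 kg.
Tool frame: the origin (TCP) lies between the finger pads, 19 mm behind the fingertips; this is the grasp point; z points along the fingers, y is the line along which they close (so a half turn about z gives the same grasp; the last joint's range is limited). The gripper opens to 85 mm and grips with 20 to 120 N. Pads are 22 mm wide; open, the fingers measure 114 mm over their backs; the gripper's body (76 mm by 85 mm) begins 54 mm behind the grasp point. The pads swing forward as they close: fully open they stand 13 mm farther back than shut.
Start: joints at [-72.267, 15.075, -2.767, 72.158, 0, 81.102], TCP at [0.235, -0.469, 0.25] pointing down, gripper open.
Joint ranges: [-151.79, 151.79], [-50.71, 97.33], [-67.44, 78.34], [-121.81, 120.89], [-77.56, 73.72], [-180, 180]. Speed limits (degrees/s): [108.29, 108.29, 147.25, 159.86, 180, 180].

### API

Orientations are given as [roll, pitch, yaw] about the fixed x, y, z axes, in that order (R = Rz(yaw) Ry(pitch) Rx(roll)).
In Python, from rig import robot, vision gives the robot as it stands. The module is installed in compiled form; this text tells all that it offers.
- The arm moves only by the tool apply_moves, never from a script. Its argument "motion" is a list of rows, each a list of 7 numbers: the turn, a rotation vector about the world's x, y, z each as a share of 180 degrees, from -1 to 1, then the shift along the world's x, y, z each as a share of 500 mm, from -1 to 1, then the opening, from 0 (shut) to 1 (fully open). A call has 1 to 8 rows; each row shifts and turns the commanded pose from where the row before left it; what a row does not reach is not made up. A row lasts 1/8 s, in which the tool goes at most 62.5 mm and 10.7 degrees, less where a joint would pass 70% of its speed; a pose out of reach is approached as far as the arm can. A call with a number of a shift or a turn outside -1 to 1 is refused whole. A call with a gripper value outside its range is refused whole. The fingers move at their own pace and stop on an object; "newtons" is the grip in N (left out, the last holds). Time passes only in rows, so rows that do not move let the fingers close. It gives the time, the measured TCP pose, the force, the opening and the grip force at its end, in the units of the state.
- robot.sense(): the state, without advancing time (a new reading comes with each control period).
- vision.grab_frame(name): name is "scene" or "top"; returns a dict with "frame" (480x640x3 uint8, red, green, blue), "fx", "fy", "cx", "cy" (pixels), "k1" (the pictures are not rectified: a ray, as slopes to the right and down, at radius r is drawn at 1 + k1 r^2 times it, then the intrinsics apply), "T" (4x4, takes a point from camera to world coordinates). Camera axes: x right, y down, z forward; pixel columns grow to the right and rows downward; lengths in m; the calibration is good to about 2 mm. A picture is of the moment at which its call begins. There is no depth.
- robot.job_done(): hands the job in; it is judged then, once.
The state is a dict: "clock": time; "joint_positions": joint angles; "qd": joint speeds; "effort": joint torques, N m; "tool_pos": TCP position; "ee_rot": TCP orientation; "ft_force": force on the tool from outside, world axes, zero at the start; "torque": the same for the moment, N m; "grip_width": finger opening in m; "grasp_force": force on a finger pad.
Only numpy, scipy, OpenCV 4.12 (cv2) and the standard library are available. Lean on these libraries where they do the work, as an engineer would, in place of code of your own. Each camera call takes 0.05 s, during which the arm holds its last target. There are 200 camera calls.

### The job

One teacup on the tea tray has been set down without a saucer, and one saucer stands empty: show the helper what belongs together, hands off the china. With the fingers straight down and the fingertips about three centimetres above its middle, point at the cup that has no saucer for two seconds, then in the same way at the empty saucer for two seconds, and finish still pointing at the saucer. Touch and shift nothing on the tray or the tray itself, and do not bring the fingertips down low over any other cup or the jug.

Things in the scene. Friction and masses are not known exactly. Their poses are not given: they have to be found in the camera images.
- tray: walnut tea tray fixed on the marble, 370 mm (its x) by 570 mm (its y), board 10 mm thick, rim 30 mm high, brass handles to 53 mm on its short ends; origin at the centre of its underside. The six places for china lie on it in two rows of three, 160 mm by 175 mm apart; which piece stands where changes
- lone_cup: white china teacup with a thin gilt rim and one small loop handle at its own +y: mouth 91 mm across, foot 44 mm across, 62 mm high; origin at the centre of its underside, z up. This one stands straight on the tray, with no saucer under it
- lone_cup_rim (a point): centre of the open mouth of the cup without a saucer, level with its rim. The fingertips reach about 19 mm past the tool point (TCP)
- bare_saucer: white china saucer with a thin gilt rim, 145 mm across, rim 18 mm high, flat well 6 mm above its underside; origin at the centre of its underside, z up. This one stands on the tray with no cup on it
- bare_saucer_mid (a point): middle of the well of the empty saucer, on its upper face, 12 mm below the height of its rim
- jug: white china milk jug with a gilt rim, handle at its own +y and small lip at its -y, belly 72 mm and mouth 62 mm across, 85 mm high, standing on the tray; origin at the centre of its underside, z up. It never had a saucer and is not a cup; leave alone
- jug_rim (a point): centre of the jug's mouth, level with its rim
- set1_cup: bystander: same white china teacup with a thin gilt rim and one small loop handle at its own +y: mouth 91 mm across, foot 44 mm across, 62 mm high; origin at the centre of its underside, z up. It stands on its own saucer, which raises it 6 mm
- set1_cup_rim (a point): centre of the mouth of that cup, level with its rim
- set1_saucer: bystander: same white china saucer with a thin gilt rim, 145 mm across, rim 18 mm high, flat well 6 mm above its underside; origin at the centre of its underside, z up. It carries set1_cup
- set2_cup: bystander: same white china teacup with a thin gilt rim and one small loop handle at its own +y: mouth 91 mm across, foot 44 mm across, 62 mm high; origin at the centre of its underside, z up. It stands on its own saucer, which raises it 6 mm
- set2_cup_rim (a point): centre of the mouth of that cup, level with its rim
- set2_saucer: bystander: same white china saucer with a thin gilt rim, 145 mm across, rim 18 mm high, flat well 6 mm above its underside; origin at the centre of its underside, z up. It carries set2_cup
- set3_cup: bystander: same white china teacup with a thin gilt rim and one small loop handle at its own +y: mouth 91 mm across, foot 44 mm across, 62 mm high; origin at the centre of its underside, z up. It stands on its own saucer, which raises it 6 mm
- set3_cup_rim (a point): centre of the mouth of that cup, level with its rim
- set3_saucer: bystander: same white china saucer with a thin gilt rim, 145 mm across, rim 18 mm high, flat well 6 mm above its underside; origin at the centre of its underside, z up. It carries set3_cup

How it is judged (in metres and radians):
On the way, in this order (a step that is already met when the one before it is completed fails the run):
1. the fingers point straight down, just above the middle of the cup without a saucer, and dwell there (horizontal distance between the grasp point and lone_cup_rim below 0.03 m and z of the grasp point in the frame of lone_cup_rim between 0.02 and 0.085 m and angle between the grasp point's own z axis and vertical above 2.75 rad), for 1.5 s.
2. then they point straight down, just above the middle of the empty saucer, and dwell there (horizontal distance between the grasp point and bare_saucer_mid below 0.03 m and z of the grasp point in the frame of bare_saucer_mid between 0.024 and 0.097 m and angle between the grasp point's own z axis and vertical above 2.75 rad), for 1.5 s.
At the end, for the whole second after the job is handed in: Still pointing down (within 22 degrees) at the empty saucer: TCP within 30 mm sideways of its middle, 24 to 97 mm above its well; all cups, saucers and the jug upright, at rest, within 6 mm of where they stood. (Over the cup: TCP within 30 mm, 20 to 85 mm above the rim. Dwells: 1.5 s.) (all of step 2 and distance of each of lone_cup, bare_saucer, set1_cup, set1_saucer, set2_cup, set2_saucer, set3_cup, set3_saucer, jug from where it was at the start of the episode below 0.006 m and linear speed of each of lone_cup, bare_saucer below 0.02 m/s and angle between each of lone_cup, set1_cup, set2_cup, set3_cup, jug's own z axis and vertical below 0.1 rad); the robot touches nothing.
It fails at once if the robot touches a piece of china or the tray (contact force between any of lone_cup, bare_saucer, set1_cup, set1_saucer, set2_cup, set2_saucer, set3_cup, set3_saucer, jug, tray and the fingers above 0.3 N or contact force between any of lone_cup, bare_saucer, set1_cup, set1_saucer, set2_cup, set2_saucer, set3_cup, set3_saucer, jug, tray and the arm above 0.3 N).
It fails at once if a piece of china is shifted, lifted or carried (6 mm) (distance of any of lone_cup, bare_saucer, set1_cup, set1_saucer, set2_cup, set2_saucer, set3_cup, set3_saucer, jug from where it was at the start of the episode above 0.006 m).
It fails at once if the fingertips come down low over another cup or the jug (TCP within 30 mm of its middle and less than 55 mm above its rim) ((horizontal distance between the grasp point and set1_cup_rim below 0.03 m and z of the grasp point in the frame of set1_cup_rim below 0.055 m) or (horizontal distance between the grasp point and set2_cup_rim below 0.03 m and z of the grasp point in the frame of set2_cup_rim below 0.055 m) or (horizontal distance between the grasp point and set3_cup_rim below 0.03 m and z of the grasp point in the frame of set3_cup_rim below 0.055 m) or (horizontal distance between the grasp point and jug_rim below 0.03 m and z of the grasp point in the frame of jug_rim below 0.055 m)).
It also fails if it takes over 38 s, if anything falls off the work surface, if the arm or the gripper's body presses on something with over 40 N, if the wrist force passes 120 N, or if a joint passes its speed limit or range.

## Working session

There is one attempt and no reset: what is moved stays moved. The work goes in short steps, Python scripts to look and compute and a tool call to move; the robot and the scene stay as the last step left them, time stands still between calls to the robot, and variables do not carry over. Pictures are saved under pics/ and viewed, at most 10 in all, crops included, and the job is handed in when it is done.

Besides the shell and the picture viewer there is one more tool, called in YAML: its name, and indented under it one key for each argument. apply_moves: Moves the arm, as the interface text tells. Shift numbers are shares of 500 mm and turn numbers shares of 180 degrees, none past 1 either way. Its arguments: {"type":"object","properties":{"motion":{"type":"array"},"newtons":{"type":"number"}},"required":["motion"]}

```bash
mkdir -p pics; python3 - <<'E'
from rig import robot, vision
import cv2, pickle
for n in("scene","top"):
    d=vision.grab_frame(n); pickle.dump(d,open(n+".pkl","wb"))
    cv2.imwrite(f"pics/{n}.png",d["frame"][:,:,::-1])
    print(n,{k:d[k] for k in d if k!="frame"})
print(robot.sense())
E
```

```text
scene {'fx': 531.0762316673416, 'fy': 531.0762316673416, 'cx': 316.4542759542956, 'cy': 228.90847155346756, 'k1': -0.09826350947684344, 'T': array([[-5.74598771e-01,  5.55467792e-01, -6.01075523e-01,
         1.04071550e+00],
       [ 8.18434697e-01,  3.89126308e-01, -4.22782879e-01,
         3.47348183e-01],
       [-9.47973720e-04, -7.34871586e-01, -6.78205613e-01,
         6.54926280e-01],
       [ 0.00000000e+00,  0.00000000e+00,  0.00000000e+00,
         1.00000000e+00]])}
top {'fx': 588.5396725568014, 'fy': 588.5396725568014, 'cx': 323.0431343363752, 'cy': 240.20926544808208, 'k1': 0.06650446234248833, 'T': array([[ 0.01866621, -0.99762796,  0.06625734,  0.49905283],
       [-0.99974752, -0.01779465,  0.0137201 ,  0.01358414],
       [-0.01250853, -0.06649671, -0.99770824,  0.9020563 ],
       [ 0.        ,  0.        ,  0.        ,  1.        ]])}
{'clock': 0.1, 'joint_positions': array([-7.22683036e+01,  1.50948961e+01, -2.80061783e+00,  7.21586287e+01,
        1.27057904e-03,  8.11029066e+01]), 'qd': array([-0.1474617 , -0.01827977,  0.19228707, -0.11357014, -0.046993  ,
       -0.02494177]), 'effort': array([ 2.63185560e-03, -6.38580608e+01,  3.85063970e+01,  1.00100652e-02,
       -1.49691923e-04,  4.60614501e-06]), 'tool_pos': array([ 0.23524493, -0.46908079,  0.24958087]), 'ee_rot': array([-1.79946705e+02, -9.62900282e-03,  2.66287847e+01]), 'ft_force': array([0.2442029 , 0.56641109, 0.01929349]), 'torque': array([0.00150509, 0.01671787, 0.02393917]), 'grasp_force': 0.0, 'grip_width': 0.08535357358425999}
```

View pics/top.png

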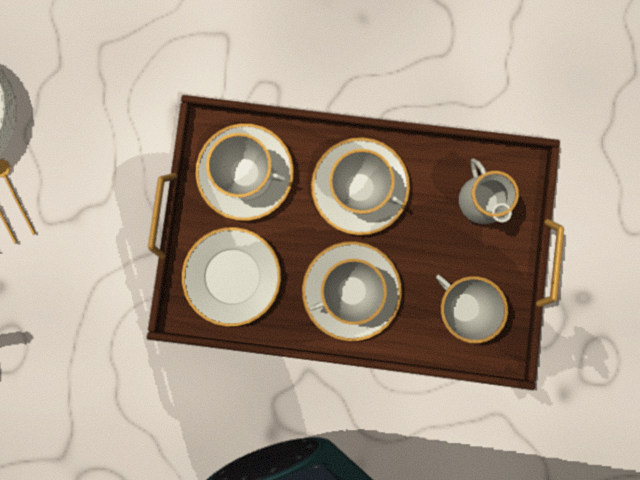

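View pics/scene.png

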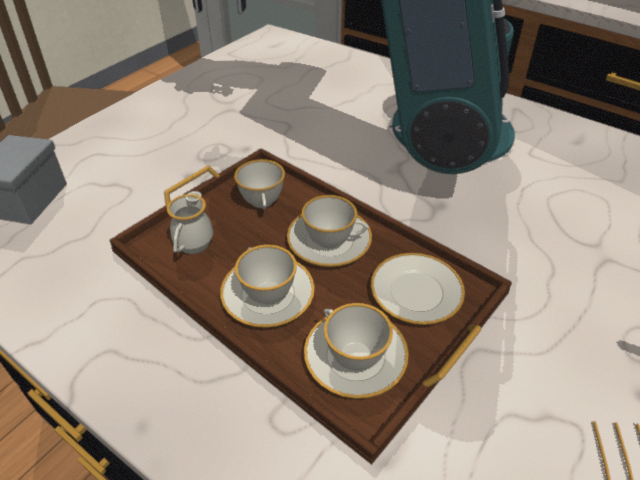

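The top view shows the lone cup's rim at about (474,310) and the empty saucer at about (232,277). The jug is at (493,195), and the three cup-and-saucer sets are at (243,170), (361,185) and (352,291). The scene view agrees with this layout.

```bash
cat > h.py <<'E'
import cv2, pickle, numpy as np
def rays(d,uv):
    K=np.array([[d["fx"],0,d["cx"]],[0,d["fy"],d["cy"]],[0,0,1]])
    p=cv2.undistortPoints(np.array(uv,float).reshape(-1,1,2),K,np.array([d["k1"],0,0,0.]))[:,0]
    return np.c_[p,np.ones(len(p))]@d["T"][:3,:3].T
def onplane(d,uv,z):
    r=rays(d,uv); o=d["T"][:3,3]; return o+r*((z-o[2])/r[:,2])[:,None]
E
python3 - <<'E'
from h import *
# seeds: (view, name, seed, max radius px, rim height)
for v,n,s,R,z in [("top","cup",(474,310),45,.072),("top","saucer",(232,277),58,.028),("scene","cup",(260,176),32,.072),("scene","saucer",(418,288),56,.028)]:
    d=pickle.load(open(v+".pkl","rb"))
    hsv=cv2.cvtColor(d["frame"],cv2.COLOR_RGB2HSV)
    m=cv2.inRange(hsv,(12,110,110),(28,255,255))
    yy,xx=np.nonzero(m); k=np.hypot(xx-s[0],yy-s[1])<R
    P=onplane(d,np.c_[xx[k],yy[k]],z)[:,:2]
    for _ in range(5):
        (cx,cy),*_ = np.linalg.lstsq(np.c_[2*P,np.ones(len(P))],(P**2).sum(1),rcond=None)[0][:2],
        r=np.hypot(P[:,0]-cx,P[:,1]-cy); e=abs(r-np.median(r)); P=P[e<max(.004,2*np.median(e))]
    print(v,n,len(P),round(cx,4),round(cy,4),"diam",round(2*np.median(r),4))
E
```

```text
top cup 731 0.4619 -0.1864 diam 0.0879
top saucer 951 0.5015 0.1615 diam 0.1428
scene cup 278 0.4633 -0.1865 diam 0.0889
scene saucer 555 0.5023 0.1611 diam 0.1435
```

Both views agree to within about 1 mm. I'll travel level with the gripper shut first.

apply_moves:
  motion:
    - [0,0,0,0.0568,0.0707,0,0]
    - [0,0,0,0.0568,0.0707,0,0]
    - [0,0,0,0.0568,0.0707,0,0]
    - [0,0,0,0.0568,0.0707,0,0]
    - [0,0,0,0.0568,0.0707,0,0]
    - [0,0,0,0.0568,0.0707,0,0]
    - [0,0,0,0.0568,0.0707,0,0]
    - [0,0,0,0.0568,0.0707,0,0]

```text
clock: 1.1
tool_pos: [0.4632, -0.1851, 0.2498]
ee_rot: [-180.0, 0.0, 26.6]
ft_force: [0.2, -1.4, -0.1]
grip_width: -0.0002
grasp_force: 0.0
```

apply_moves:
  motion:
    - [0,0,0,0,-0.002,-0.043,0]
    - [0,0,0,0,0,-0.043,0]
    - [0,0,0,0,0,-0.043,0]
    - [0,0,0,0,0,-0.043,0]
    - [0,0,0,0,0,-0.043,0]
    - [0,0,0,0,0,-0.041,0]
    - [0,0,0,0,0,0,0]
    - [0,0,0,0,0,0,0]

```text
clock: 2.1
tool_pos: [0.4627, -0.1876, 0.1226]
ee_rot: [180.0, -0.0, 26.6]
ft_force: [-0.2, -0.7, -0.2]
grip_width: 0.0004
grasp_force: 0.0
```

apply_moves:
  motion:
    - [0,0,0,0,0,0,0]
    - [0,0,0,0,0,0,0]
    - [0,0,0,0,0,0,0]
    - [0,0,0,0,0,0,0]
    - [0,0,0,0,0,0,0]
    - [0,0,0,0,0,0,0]
    - [0,0,0,0,0,0,0]
    - [0,0,0,0,0,0,0]

```text
clock: 3.1
tool_pos: [0.4625, -0.1875, 0.122]
ee_rot: [-180.0, 0.0, 26.6]
ft_force: [0.4, 0.4, -0.0]
grip_width: 0.0002
grasp_force: 0.0
```

apply_moves:
  motion:
    - [0,0,0,0,0,0,0]
    - [0,0,0,0,0,0,0]
    - [0,0,0,0,0,0,0]
    - [0,0,0,0,0,0,0]
    - [0,0,0,0,0,0,0]
    - [0,0,0,0,0,0,0]
    - [0,0,0,0,0,0,0]
    - [0,0,0,0,0,0,0]

```text
clock: 4.1
tool_pos: [0.4625, -0.1875, 0.122]
ee_rot: [-180.0, -0.0, 26.6]
ft_force: [-0.3, -0.8, -0.3]
grip_width: 0.0002
grasp_force: 0.0
```

```bash
python3 - <<'E'
from rig import robot, vision
import cv2
d=vision.grab_frame("scene"); cv2.imwrite("pics/s2.png",d["frame"][:,:,::-1])
print(robot.sense()["clock"],robot.sense()["tool_pos"])
E
```

```text
4.15 [ 0.46251395 -0.1875068   0.12196799]
```

View pics/s2.png

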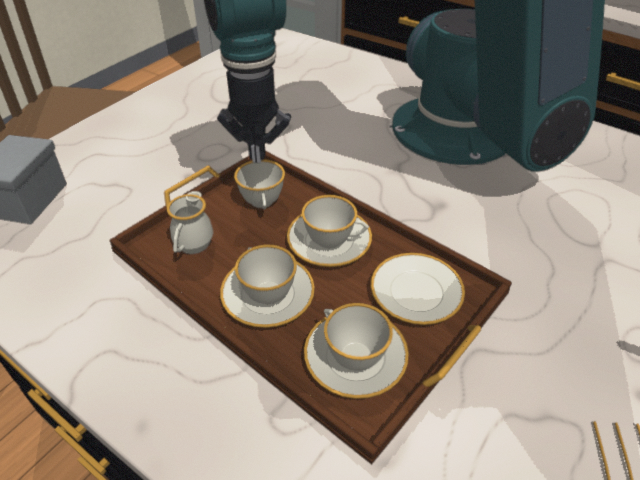

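The shut fingertips, at about (257,160), hang just above the lone cup's mouth at (260,176), and nothing on the tray has moved. The dwell is done, so I'll rise, cross over and stop above the saucer.

apply_moves:
  motion:
    - [0,0,0,0,0,0.064,0]
    - [0,0,0,0,0,0.064,0]
    - [0,0,0,0,0,0.064,0]
    - [0,0,0,0,0,0.064,0]
    - [0,0,0,0,0,0,0]

```text
clock: 4.78
tool_pos: [0.4633, -0.188, 0.2519]
ee_rot: [179.8, -0.1, 26.6]
ft_force: [0.7, -0.0, -0.4]
grip_width: 0.0
grasp_force: 0.0
```

apply_moves:
  motion:
    - [0,0,0,0.01,0.087,0,0]
    - [0,0,0,0.01,0.087,0,0]
    - [0,0,0,0.01,0.087,0,0]
    - [0,0,0,0.01,0.087,0,0]
    - [0,0,0,0.01,0.087,0,0]
    - [0,0,0,0.01,0.087,0,0]
    - [0,0,0,0.01,0.087,0,0]
    - [0,0,0,0.01,0.087,0,0]

```text
clock: 5.78
tool_pos: [0.5023, 0.1619, 0.2491]
ee_rot: [-180.0, 0.0, 26.6]
ft_force: [0.6, 0.5, 0.8]
grip_width: -0.0002
grasp_force: 0.0
```

apply_moves:
  motion:
    - [0,0,0,0,0.002,0,0]
    - [0,0,0,0,0,0,0]

```text
clock: 6.02
tool_pos: [0.5022, 0.1612, 0.2493]
ee_rot: [-180.0, 0.1, 26.7]
ft_force: [0.4, -0.7, 0.6]
grip_width: 0.0003
grasp_force: 0.0
```

apply_moves:
  motion:
    - [0,0,0,0,0,-0.052,0]
    - [0,0,0,0,0,-0.052,0]
    - [0,0,0,0,0,-0.052,0]
    - [0,0,0,0,0,-0.052,0]
    - [0,0,0,0,0,-0.052,0]
    - [0,0,0,0,0,-0.052,0]
    - [0,0,0,0,0,-0.052,0]
    - [0,0,0,0,0,0,0]

```text
clock: 7.02
tool_pos: [0.5014, 0.1602, 0.0667]
ee_rot: [-180.0, 0.2, 26.5]
ft_force: [-0.3, -0.2, 0.9]
grip_width: 0.0001
grasp_force: 0.0
```

apply_moves:
  motion:
    - [0,0,0,0,0,0,0]
    - [0,0,0,0,0,0,0]
    - [0,0,0,0,0,0,0]
    - [0,0,0,0,0,0,0]
    - [0,0,0,0,0,0,0]
    - [0,0,0,0,0,0,0]
    - [0,0,0,0,0,0,0]
    - [0,0,0,0,0,0,0]

```text
clock: 8.02
tool_pos: [0.5025, 0.1615, 0.068]
ee_rot: [-180.0, 0.0, 26.6]
ft_force: [-0.5, 0.1, -0.2]
grip_width: 0.0002
grasp_force: 0.0
```

apply_moves:
  motion:
    - [0,0,0,0,0,0,0]
    - [0,0,0,0,0,0,0]
    - [0,0,0,0,0,0,0]
    - [0,0,0,0,0,0,0]
    - [0,0,0,0,0,0,0]
    - [0,0,0,0,0,0,0]
    - [0,0,0,0,0,0,0]
    - [0,0,0,0,0,0,0]

```text
clock: 9.02
tool_pos: [0.5025, 0.1615, 0.068]
ee_rot: [180.0, 0.0, 26.6]
ft_force: [0.0, -0.1, -0.0]
grip_width: -0.0
grasp_force: 0.0
```

```bash
python3 - <<'E'
from rig import robot, vision
import cv2
d=vision.grab_frame("scene"); cv2.imwrite("pics/s3.png",d["frame"][:,:,::-1])
print(robot.sense()["clock"],robot.sense()["tool_pos"])
E
```

```text
9.075 [0.50253257 0.16150041 0.06797755]
```

View pics/s3.png

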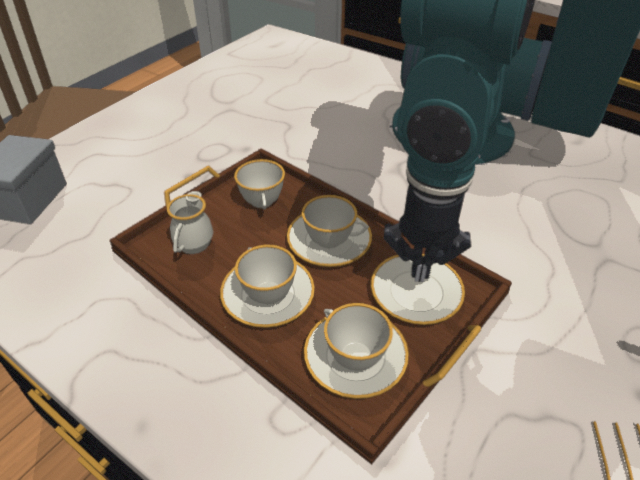

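The fingertips, at about (421,277), hover over the middle of the empty saucer at (418,290), and all the china stands where it was. The dwell has lasted about 2 s, so I'll hand in.

```bash
python3 -c "
from rig import robot
print(robot.job_done())"
```

```text
the job is handed in; nothing more can be done
None
```

I pointed at the lone cup and then at the empty saucer for about two seconds each, and handed the job in still pointing at the saucer at about 9 s; the pictures show no china moved, but no verdict was returned.

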